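# Level the dish stand with a wedge, then load the rotor bucket on its sensing pin

### The job

The hinged aluminium stage sags at its yellow front edge: push the orange wedge, thin end first, under the middle of that edge until the stage sits level, and leave it there. Then pick up the steel bucket with the amber dome and set it down gently, upright and inside the round mark on the stage, so that it holds the red sensing pin down and the stage stays level. Leave the other things on the bench where they are.

Things in the scene. Friction and masses are not known exactly. Their poses are not given: they have to be found in the camera images.
- stage (a joint): tilt of the aluminium stage (200 x 160 x 10 mm plate, 0.8 kg) about the hinge near its rear edge, in rad: 0 is level, negative means the yellow front edge sags (it starts at its lower stop, -0.08), positive means lifted too high (stop at 0.07). It falls back by its own weight when not held up; the hinge is 195 mm from the front edge, so 0.01 rad is 2 mm there
- stand: the teal frame that carries the stage, 192 mm wide, fixed; origin under the stage's centre, x as for stage_lip. Side rails beside the plate reach 7 to 14 mm over the bench, rear ears 50 to 56 mm. Two rubber stops stand under the plate's front corners; between them the bench is clear over the middle 110 mm of the edge and for 130 mm behind it
- stage_lip (a point): middle of the lower corner of the stage's yellow front edge, which the wedge lifts. x runs from this edge to the hinge along the plate (the way the wedge is pushed), y along the edge, z up out of the plate. With the stage level it is 26 to 32 mm above the bench, different each run (the frame is let into the bench by 0 to 6 mm); at the start it is 15.6 mm lower
- stage_spot (a point): centre of the round mark (white disc in a teal ring, 88 mm over the ring) on the stage's upper face, 100 mm behind the front edge; axes as for stage_lip. The red pin stands here. A 13 mm radius bubble level stands 8 mm high on the plate, 65 mm behind the mark towards the hinge and 58 mm to +y
- pin (a joint): how far the red sensing pin (10 mm diameter, in the centre of the round mark) is pressed down, in m: 0 when free, standing 7 mm above the stage; about 0.007 when something lies flat over it. A spring of about 1 N lifts it; the bucket's weight is enough to hold it down
- wedge_grip (a point): black upright grip block (30 mm long, 28 wide, 60 high) at the thick end of the orange wedge; point on its middle line, 40 mm above the wedge's underside; x points to the thin tip, z up. Wedge 170 x 44 mm, about 0.16 kg, flat on the bench; its slope starts 15 mm ahead of this point, 39 mm high, and falls 1 in 4 to 4 mm at the tip. Friction keeps it where it is pushed (5 to 15 N)
- wedge_tip (a point): middle of the wedge's thin end, at its underside, 155 mm ahead of the grip block's centre; axes as for wedge_grip
- bucket_mid (a point): centre of the steel rotor bucket with its amber dome cover fixed on, half-way up (56 mm above its flat base). Steel part 68 mm diameter and 50 mm high, amber rim 72 mm diameter, whole height 112 mm, about 0.35 kg, z axis up
- bucket_knob (a point): point in the black knob on top of the bucket, on its axis, 98 mm above the bucket's base; the knob is an upright cylinder, 24 mm diameter, from 76 to 112 mm above the base, firm enough to lift the bucket by
- flask_mid (a point): bystander: amber bottle, 66 mm diameter, 160 mm high; point half-way up
- jar_mid (a point): bystander: white jar with blue cap, 60 mm diameter, 85 mm high; point half-way up
- dome_mid (a point): bystander: spare amber dome lid lying on the bench, 92 mm diameter, 38 mm high; point half-way up
- dishes_mid (a point): bystander: stack of clear culture dishes, 90 mm diameter, 59 mm high; point half-way up
- tipbox_mid (a point): bystander: tip box with green lid, 84 x 124 mm, 67 mm high; point half-way up

How it is judged:
By the outcome, as a careful person would: the job done as asked, in the order asked, and still so for the second after the job is handed in, with the robot touching nothing.
It also fails if it takes over 64 s, if anything falls off the work surface, if the arm or the gripper's body presses on something with over 40 N, if the wrist force passes 120 N, or if a joint passes its speed limit or range.

### The arm

A 7-joint arm with a two-finger parallel gripper is mounted at the origin on the work surface. World frame = base frame: x ahead of the robot, y to its left, z up, the work surface at z = 0. Lengths are in m, angles in rad, forces in N, time in s.
With the tool pointing down it reaches from about 0.4 to 0.9 m from the base axis. Payload 5.5 kg.
Tool frame: the origin (TCP) lies midway between the tips of the shut fingers; the grasp point (between the pads) lies 19 mm behind it (manip.grip_depth is the distance from the TCP to the grasp point, in m); z points along the fingers, y is the line along which they close (so a half turn about z gives the same grasp; the last joint's range is limited). The gripper opens to 92 mm and grips with 3 to 60 N. Pads are 19 mm wide; open, the fingers measure 130 mm over their backs; the gripper's body (75 mm by 190 mm) begins 47 mm behind the grasp point.
Start: joints at [-1.026, 0.501, -0.427, 1.55, 0.221, 1.138, -0.21], TCP at [0.181, 0.624, 0.227] pointing down, gripper open.
Joint ranges: [-2.88, 2.88], [-0.31, 2.03], [-1.54, 1.56], [0.2, 2.42], [-1.41, 4.55], [0.19, 2.02], [-2.57, 2.57]. Speed limits (rad/s): [2.57, 2.57, 3.14, 3.14, 3.14, 3.14, 3.14].

### API

Orientations are given as a unit quaternion [x, y, z, w].
In Python, from bench import manip, effector, viewer gives the robot as it stands. Calls block until the motion is done:
- manip.move_pose(position, orientation): joint-space move of the TCP to a pose.
- manip.servo_line(position, ori=None, vel=0.15): straight line of the TCP; ori=None keeps the orientation; vel is the mean speed in m/s.
- manip.movej(angles): joint-space move.
- effector.open_jaws() and effector.close(f_grip=None): open the fingers fully, or close them until they stop; f_grip is the grip in N (None keeps the last).
- manip.sleep(seconds).
- manip.solve_ik(position, orientation): joint angles nearest the present ones, or None.
- viewer.get_image(name): name is "side" or "top"; returns the picture (384x512x3 uint8, red, green, blue); there is no depth.
- viewer.get_calibration(name): a dict with "vfov" (degrees; the focal length in pixels is half the picture's height over the tangent of half this angle, whatever the lens; pixels are square), "cx", "cy" (the principal point, pixels), "eye" and "attitude" of the camera in the world. Camera axes: x right, y down, z forward; pixel columns grow to the right and rows downward; lengths in m; the calibration is good to about 2 mm. A picture is of the moment at which its call begins. get_calibration takes no time and is no camera call.
A pose or a line that the arm cannot do raises manip.PlanningError and nothing moves.
- manip.hand_in(): hands the job in; it is judged then, once.
Readings, each from a call of its own:
- manip.current_clock(): time.
- manip.current_q(): joint angles.
- manip.current_joint_velocities(): joint speeds.
- manip.current_tau(): joint torques, N m.
- manip.current_tool_pos(): TCP position.
- manip.current_tcp_rot(): TCP orientation.
- manip.current_force(): force on the tool from outside, world axes, zero at the start.
- manip.current_wrist_torque(): the same for the moment, N m.
- manip.current_finger_gap(): finger opening in m.
- manip.current_gripper_force(): force on a finger pad.
Only numpy, scipy, OpenCV 4.12 (cv2) and the standard library are available. Lean on these libraries where they do the work, as an engineer would, in place of code of your own. Each camera call takes 0.05 s, during which the arm holds its last target. There are 200 camera calls.

## Working session

There is one attempt and no reset: what is moved stays moved. The work goes in short steps, each a Python script; the robot and the scene stay as the last script left them, time stands still between calls to the robot, and variables do not carry over. Pictures are saved under pics/ and viewed, at most 10 in all, crops included, and the job is handed in when it is done.

```bash
mkdir -p pics; ls
python3 - <<'E'
from bench import manip, viewer
import cv2
for n in("side","top"):
    im=viewer.get_image(n); cv2.imwrite(f"pics/{n}0.png",im[:,:,::-1]); print(n,viewer.get_calibration(n))
print(manip.current_tcp_rot(),manip.current_clock(),manip.grip_depth)
E
```

```text
pics
side {'vfov': 50.78717756356633, 'cx': 251.12451339233692, 'cy': 186.01632587471718, 'eye': array([-0.15639986, -0.79087207,  0.74270887]), 'attitude': array([ 0.81461974, -0.31934532,  0.16885586, -0.45376309])}
top {'vfov': 44.65781137943365, 'cx': 262.8739806400841, 'cy': 193.66177434708575, 'eye': array([0.43773569, 0.01172572, 1.51492815]), 'attitude': array([ 0.71372236, -0.69914029,  0.02573905, -0.03377501])}
[ 1.40405147e-01  9.90093734e-01 -8.74774328e-04 -1.63013195e-04] 0.1 0.0188
```

View pics/side0.png

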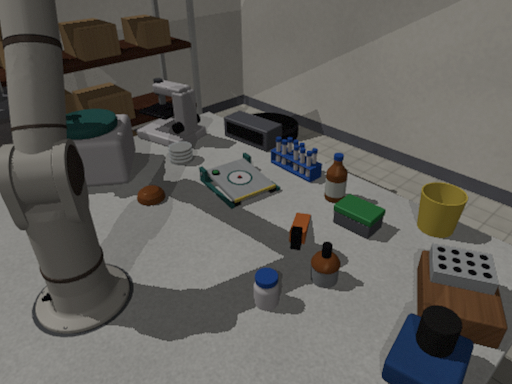

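View pics/top0.png

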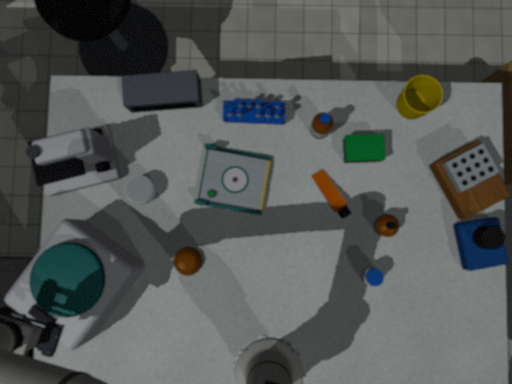

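The side and top views show the stage near (240,180) side / (235,180) top, with its yellow edge facing the wedge. The wedge has its grip at top (344,211) and tip near (317,173). The bucket is at top (386,225) and side (325,265). I'll zoom in and extract masks.

```bash
cat > h.py <<'E'
import numpy as np, cv2
from scipy.spatial.transform import Rotation as R
from bench import manip, effector, viewer
class Cam:
    def __init__(s,n):
        c=viewer.get_calibration(n); s.n=n; s.f=192/np.tan(np.radians(c["vfov"]/2)); s.c=np.array([c["cx"],c["cy"]]); s.e=c["eye"]; s.R=R.from_quat(c["attitude"]).as_matrix()
    def ray(s,p): return s.R@np.array([*((np.array(p,float)-s.c)/s.f),1.])
    def plane(s,p,z): d=s.ray(p); return s.e+d*(z-s.e[2])/d[2]
    def proj(s,X): q=s.R.T@(np.array(X)-s.e); return q[:2]/q[2]*s.f+s.c
S,T=Cam("side"),Cam("top")
def tri(ps,pt):
    d=[S.ray(ps),T.ray(pt)]; d=[v/np.linalg.norm(v) for v in d]
    A=[np.eye(3)-np.outer(v,v) for v in d]
    X=np.linalg.solve(A[0]+A[1],A[0]@S.e+A[1]@T.e); return X,np.linalg.norm(S.proj(X)-ps),np.linalg.norm(T.proj(X)-pt)
def mask(im,lo,hi,box):
    h=cv2.cvtColor(im,cv2.COLOR_RGB2HSV); m=cv2.inRange(h,np.array(lo),np.array(hi)); k=np.zeros_like(m); x0,y0,x1,y1=box; k[y0:y1,x0:x1]=255; return m&k
def blobs(m,amin=6):
    n,l,st,c=cv2.connectedComponentsWithStats(m,connectivity=8)
    return [(l==i,st[i,4],c[i]) for i in np.argsort(-st[:,4]) if i and st[i,4]>=amin]
E
python3 - <<'E'
from h import *
s=cv2.imread("pics/side0.png")[:,:,::-1].copy(); t=cv2.imread("pics/top0.png")[:,:,::-1].copy()
a=cv2.resize(s[140:300,190:350],None,fx=2.4,fy=3.6,interpolation=cv2.INTER_CUBIC)
a=cv2.resize(s[145:295,195:350],(395,382),interpolation=cv2.INTER_CUBIC)
b=cv2.resize(t[130:295,190:405],(400,307),interpolation=cv2.INTER_CUBIC)
c=np.zeros((400,800,3),np.uint8); c[:382,:395]=a; c[:307,400:]=b
cv2.imwrite("pics/z.png",c[:,:,::-1])
for n,im,bs in(("S",s,(195,145,350,300)),("T",t,(190,130,405,295))):
  for nm,lo,hi in(("yellow",(20,90,90),(34,255,255)),("orange",(4,190,80),(17,255,255)),("red",(170,120,60),(180,255,255)),("red2",(0,150,90),(4,255,255)),("teal",(75,80,30),(95,255,255)),("blue",(105,150,60),(125,255,255)),("black",(0,0,0),(180,255,28))):
    print(n,nm,[(k[1],k[2].round(1).tolist(), [int(v) for v in cv2.boundingRect(k[0].astype(np.uint8))]) for k in blobs(mask(im,lo,hi,bs),4)[:4]])
E
```

```text
S yellow [(np.int32(76), [253.8, 192.3], [234, 184, 41, 17])]
S orange [(np.int32(135), [301.2, 221.9], [292, 213, 18, 30]), (np.int32(12), [313.2, 259.3], [312, 257, 4, 6]), (np.int32(8), [318.5, 261.6], [316, 259, 6, 6]), (np.int32(7), [317.3, 254.7], [315, 254, 6, 3])]
S red []
S red2 []
S teal [(np.int32(231), [213.2, 186.7], [200, 167, 34, 41]), (np.int32(34), [245.9, 156.2], [243, 153, 7, 8]), (np.int32(12), [249.4, 178.3], [246, 173, 6, 11]), (np.int32(8), [276.9, 187.5], [276, 186, 3, 5])]
S blue [(np.int32(354), [265.7, 277.1], [255, 268, 23, 20]), (np.int32(340), [292.6, 164.5], [271, 148, 50, 34]), (np.int32(54), [338.0, 156.4], [334, 153, 9, 8]), (np.int32(44), [298.9, 147.6], [294, 145, 11, 8])]
S black [(np.int32(222), [295.7, 237.6], [290, 227, 12, 23]), (np.int32(134), [326.5, 249.8], [322, 242, 10, 16]), (np.int32(25), [236.2, 203.6], [232, 202, 9, 5]), (np.int32(22), [272.5, 189.8], [269, 188, 8, 5])]
T yellow [(np.int32(122), [264.7, 185.0], [260, 161, 10, 49])]
T orange [(np.int32(504), [328.9, 189.6], [313, 171, 33, 36]), (np.int32(50), [385.8, 230.1], [380, 225, 13, 9]), (np.int32(17), [190.7, 264.9], [190, 262, 3, 8])]
T red []
T red2 []
T teal [(np.int32(245), [226.1, 206.4], [195, 199, 66, 15]), (np.int32(139), [246.3, 153.5], [219, 148, 52, 11]), (np.int32(56), [211.1, 146.5], [205, 144, 13, 6])]
T blue [(np.int32(213), [374.3, 276.5], [366, 269, 17, 16])]
T black [(np.int32(79), [343.8, 211.7], [338, 207, 12, 10]), (np.int32(44), [391.0, 224.6], [387, 222, 9, 6]), (np.int32(4), [219.5, 148.8], [218, 148, 4, 2])]
```

View pics/z.png

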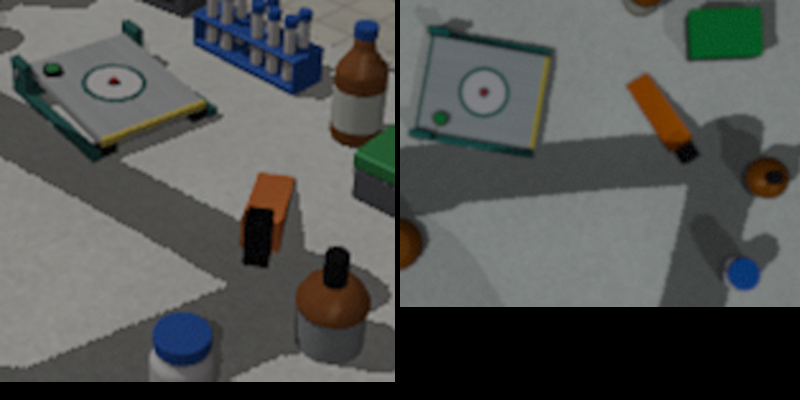

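Run:
```python
from h import *
np.set_printoptions(precision=4,suppress=True)
s=cv2.imread("pics/side0.png")[:,:,::-1].copy(); t=cv2.imread("pics/top0.png")[:,:,::-1].copy()
def red(im,box):
    i=im.astype(int); m=((i[...,0]-np.maximum(i[...,1],i[...,2]))>25).astype(np.uint8)*255; k=np.zeros_like(m);x0,y0,x1,y1=box;k[y0:y1,x0:x1]=1
    w=np.clip(i[...,0]-np.maximum(i[...,1],i[...,2])-10,0,None)*k; ys,xs=np.mgrid[:384,:512]; return np.array([(w*xs).sum(),(w*ys).sum()])/w.sum()
ps,pt=red(s,(228,168,252,186)),red(t,(226,172,244,190)); print("pin",ps,pt,tri(ps,pt))
def ends(m):
    p=np.argwhere(m)[:,::-1].astype(float); c=p.mean(0); d=np.linalg.svd(p-c,full_matrices=False)[2][0]; u=(p-c)@d
    return c,d,c+d*u.min(),c+d*u.max()
Y=("yellow",(20,60,60),(36,255,255))
for n,C,im,box in(("T",T,t,(250,150,280,220)),("S",S,s,(225,175,285,206))):
    b=blobs(mask(im,Y[1],Y[2],box))[0][0]; c,d,a,e=ends(b); print("yellow",n,c,a,e,[C.plane(q,.0235) for q in(a,c,e)])
o=mask(t,(4,170,60),(17,255,255),(305,160,352,222)); b=blobs(o)[0][0]
r=cv2.minAreaRect(np.argwhere(b)[:,::-1].astype(np.float32)); P=cv2.boxPoints(r); print("wedge",r); 
for q in P: print(q,T.plane(q,.004)[:2],T.plane(q,.039)[:2])
bs=blobs(mask(s,(0,0,0),(180,255,32),(280,220,306,255)))[0]; bt=blobs(mask(t,(0,0,0),(180,255,32),(335,200,355,220)))[0]
print("block",bs[1:],bt[1:],tri(bs[2],bt[2]),cv2.minAreaRect(np.argwhere(bt[0])[:,::-1].astype(np.float32)))
o2=blobs(mask(s,(4,170,60),(17,255,255),(285,205,312,250)))[0]; print("S orange pts",[np.argwhere(o2[0])[i][::-1] for i in(0,-1)],cv2.boxPoints(cv2.minAreaRect(np.argwhere(o2[0])[:,::-1].astype(np.float32))))
ks=blobs(mask(s,(0,0,0),(180,255,32),(318,238,336,260)))[0]; kt=blobs(mask(t,(0,0,0),(180,255,32),(382,218,400,232)))[0]
print("knob",ks[1:],kt[1:],tri(ks[2],kt[2]),T.plane(kt[2],.1))
```

```text
pin [239.1577 176.0502] [234.6014 179.0068] (array([0.6065, 0.1212, 0.0387]), np.float64(0.21320295649541784), np.float64(0.22884888419649801))
yellow T [264.8204 184.6287] [269.1409 159.8502] [260.4143 209.8979] [array([0.6731, 0.0121, 0.0235]), array([0.5926, 0.0244, 0.0235]), array([0.5113, 0.0368, 0.0235])]
yellow S [254.3396 192.9308] [275.3306 184.8597] [234.2517 200.6547] [array([0.6722, 0.0133, 0.0235]), array([0.5875, 0.0255, 0.0235]), array([0.511 , 0.0365, 0.0235])]
wedge ((328.5270080566406, 190.33786010742188), (43.01163101196289, 13.94971752166748), 54.46232223510742)
[310.3513 176.8919] [ 0.6229 -0.1229] [ 0.6186 -0.1198]
[321.7027 168.7838] [ 0.6502 -0.1594] [ 0.6452 -0.1555]
[346.7027 203.7838] [ 0.5377 -0.2413] [ 0.5354 -0.2355]
[335.3513 211.8919] [ 0.5107 -0.2049] [ 0.5091 -0.1999]
block (np.int32(223), array([295.7668, 237.6323])) (np.int32(89), array([343.6966, 211.7865])) (array([ 0.5099, -0.227 ,  0.0311]), np.float64(0.20330396721968141), np.float64(0.1760801289672332)) ((343.7205505371094, 211.86764526367188), (8.746427536010742, 10.289915084838867), 59.03623962402344)
S orange pts [array([297, 213]), array([303, 243])] [[288.1765 239.7059]
 [294.4588 211.4353]
 [309.6    214.8   ]
 [303.3177 243.0706]]
knob (np.int32(136), array([326.6029, 249.7426])) (np.int32(49), array([391.0612, 224.551 ])) (array([ 0.4707, -0.3594,  0.0949]), np.float64(0.5023003927978527), np.float64(0.39837033842305464)) [ 0.4714 -0.359   0.1   ]
```

The points are consistent: the yellow edge measures 163 mm, grip to tip 153 mm, and knob z 95 mm. The stage's push direction is about 81.4° and the wedge points at about 34°. I'll grasp the wedge and align it now.

```bash
cat >> h.py <<'E'
def down(psi,half=0):
    "tool down, finger line perpendicular to heading psi (deg)"
    p=np.radians(psi+180*half); y=np.array([-np.sin(p),np.cos(p),0]); z=np.array([0,0,-1.]); return R.from_matrix(np.column_stack([np.cross(y,z),y,z])).as_quat()
def snap(tag):
    o=[]
    for n in("side","top"): im=viewer.get_image(n); cv2.imwrite(f"pics/{n}_{tag}.png",im[:,:,::-1]); o.append(im)
    return o
TH=81.4; XD=np.array([np.cos(np.radians(TH)),np.sin(np.radians(TH))]); LIP=np.array([.5916,.0223])
E
python3 - <<'E'
from h import *
B=np.array([.5099,-.227]); G=LIP-XD*.18
for h in(0,1): print(h,[None if q is None else q.round(2) for q in(manip.solve_ik([*B,.021],down(34,h)),manip.solve_ik([*G,.021],down(TH,h)),manip.solve_ik([*LIP-XD*.05,.021],down(TH,h)))])
def j7(h):
    q=[manip.solve_ik([*B,.021],down(34,h)),manip.solve_ik([*G,.021],down(TH,h))]
    return 9 if any(v is None for v in q) else max(abs(v[6]) for v in q)
h=min((0,1),key=j7); print("half",h)
p=manip.current_tool_pos(); manip.servo_line([p[0],p[1],.3],vel=.15)
manip.move_pose([*B,.2],down(34,h)); manip.servo_line([*B,.021],vel=.15)
print(manip.current_clock(),manip.current_force())
effector.close(40); print(manip.current_finger_gap(),manip.current_gripper_force(),manip.current_force())
manip.servo_line([*B,.026],vel=.05)
mid=(B+G)/2
manip.servo_line([*G,.026],down(TH,h),vel=.12)
manip.servo_line([*G,.0212],vel=.05)
print(manip.current_clock(),manip.current_force(),manip.current_tool_pos())
a,b=snap("g")
c=np.zeros((420,800,3),np.uint8); c[:400,:400]=cv2.resize(a[130:290,190:350],(400,400)); c[:400,400:]=cv2.resize(b[120:280,210:370],(400,400)); cv2.imwrite("pics/zg.png",c[:,:,::-1])
E
```

```text
0 [array([ 0.37,  0.59, -0.  ,  1.92,  0.  ,  0.63,  2.53]), array([-0.62,  1.23,  1.35,  1.88, -1.3 ,  1.26, -2.11]), array([-0.84,  1.23,  1.35,  1.88, -1.3 ,  1.26, -2.33])]
1 [array([-0.32,  0.84,  0.94,  1.95, -0.92,  0.86,  0.15]), array([ 0.01,  0.64,  0.27,  1.86, -0.26,  0.67,  0.29]), array([-0.1 ,  0.63,  0.13,  1.86, -0.13,  0.66, -0.04])]
half 1
5.2917 [-0.19150838 -0.59144335 -0.2636085 ]
0.02783719037405169 39.906376004219055 [-0.45313645 -0.29359779  0.03250078]
7.775 [ 0.30905919 -0.04346024 -1.63905719] [ 0.56432501 -0.15632713  0.02099081]
```

View pics/zg.png

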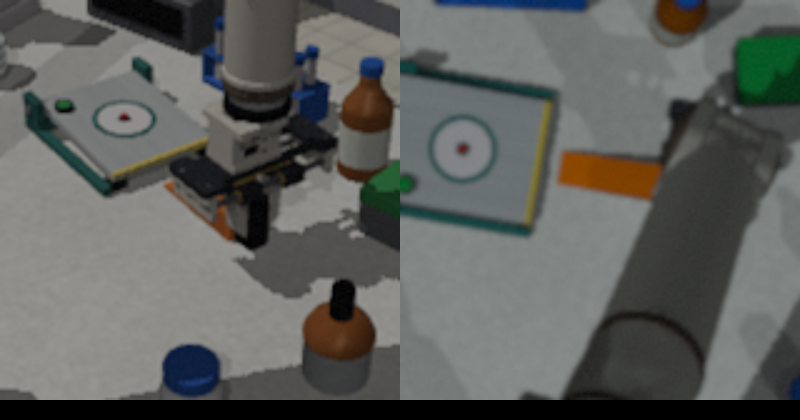

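The wedge is aligned roughly, with its tip at top px (274,187) in front of the edge centre. The wrist force shows it is still hanging. I'll measure its lateral and yaw offset, then correct and seat it.

```bash
cat >> h.py <<'E'
def wedge_top(im,box=(262,170,335,205)):
    b=blobs(mask(im,(4,150,50),(18,255,255),box))[0][0]; p=np.argwhere(b)[:,::-1].astype(float)
    # iterate slope height: distance behind tip -> height 4mm + d/4
    w=np.array([T.plane(q,.015)[:2] for q in p]); u=(w-LIP)@XD; tip=np.percentile(u,99)
    w=np.array([T.plane(q,.004+(tip-v)/4)[:2] for q,v in zip(p,u)]); u=(w-LIP)@XD; v=(w-LIP)@np.array([-XD[1],XD[0]])
    k=(u<u.max()-.006)&(u>u.max()-.075)
    bins=[(u[k&(abs(u-c)<.004)].mean(),(v[k&(abs(u-c)<.004)].min()+v[k&(abs(u-c)<.004)].max())/2) for c in np.arange(u.max()-.07,u.max()-.006,.008) if (k&(abs(u-c)<.004)).sum()>5]
    s,i=np.polyfit(*np.array(bins).T,1); return u.max(),np.degrees(np.arctan(s)),i,np.ptp(v[k])
E
python3 - <<'E'
from h import *
b=cv2.imread("pics/top_g.png")[:,:,::-1].copy(); print("tip u, yaw err deg, lateral at lip, width",wedge_top(b))
for z in(.0205,.02):
    p=manip.current_tool_pos(); manip.servo_line([p[0],p[1],z],vel=.02); print(z,manip.current_force(),manip.current_tool_pos())
    if manip.current_force()[2]>0: break
E
```

```text
tip u, yaw err deg, lateral at lip, width (np.float64(-0.028004527097173496), np.float64(-0.9837012777559416), np.float64(-0.0030311528931545196), np.float64(0.042890744175066796))
0.0205 [-1.93791938  0.1889084   4.2776712 ] [ 0.56430619 -0.15593351  0.02097094]
```

```bash
cat >> h.py <<'E'
YD=np.array([-XD[1],XD[0]])
def yrow(im,c0=234,c1=244):
    "mean row of yellow strip per column window, weighted, side view"
    i=im.astype(float); w=np.clip(np.minimum(i[...,0],i[...,1])-i[...,2]-25,0,None)[180:212,c0:c1]; ys=np.mgrid[180:212,c0:c1][0]
    return (w*ys).sum()/max(w.sum(),1),w.sum()
def redpin(im,box=(228,160,252,186)):
    i=im.astype(float); x0,y0,x1,y1=box; w=np.clip(i[...,0]-np.maximum(i[...,1],i[...,2])-10,0,None)[y0:y1,x0:x1]; ys,xs=np.mgrid[y0:y1,x0:x1]
    return np.array([(w*xs).sum(),(w*ys).sum()])/w.sum()
E
python3 - <<'E'
from h import *
p=manip.current_tool_pos(); q=p[:2]+YD*.0028
manip.servo_line([*p[:2],.0225],vel=.03); manip.servo_line([*q,.0225],vel=.03); manip.servo_line([*q,.0205],vel=.03)
print(manip.current_force(), wedge_top(viewer.get_image("top")))
s0=cv2.imread("pics/side0.png")[:,:,::-1]; print("ref",yrow(s0),redpin(s0))
for d in [.02,.04,.044,.048,.052,.056,.06,.064,.068,.072,.076,.08,.084,.088,.092]:
    manip.servo_line([*(q+XD*d),.0205],vel=.05); f=manip.current_force(); im=viewer.get_image("side")
    print(d,"F",(f[:2]@XD).round(2),f[2].round(2),"row",np.round(yrow(im),2),"pin",redpin(im).round(2),"z",manip.current_tool_pos()[2].round(4))
print(manip.current_clock())
E
```

```text
[-1.61090288  0.44794711  4.10741512] (np.float64(-0.028004422007037493), np.float64(-0.10257304816213472), np.float64(0.0006803895862178399), np.float64(0.04240811602738298))
ref (np.float64(198.47922077922078), np.float64(770.0)) [239.15770609 176.05017921]
0.02 F -1.59 5.05 row [197.8 511. ] pin [239.15 176.06] z 0.021
0.04 F -1.09 4.72 row [197.8 505. ] pin [239.13 176.06] z 0.0209
0.044 F -2.96 5.9 row [197.79 504.  ] pin [239.15 176.04] z 0.0209
0.048 F -3.32 6.26 row [197.8 511. ] pin [239.17 176.05] z 0.0209
0.052 F -3.68 6.11 row [198.59 846.  ] pin [239.17 176.05] z 0.0209
0.056 F -3.46 5.2 row [197.8 507. ] pin [239.16 176.06] z 0.021
0.06 F -2.94 5.92 row [197.79 503.  ] pin [239.17 176.05] z 0.0209
0.064 F -3.53 5.91 row [197.79 500.  ] pin [239.16 176.06] z 0.0209
0.068 F -3.37 6.0 row [197.8 508. ] pin [239.15 176.06] z 0.0209
0.072 F -2.79 5.87 row [197.79 508.  ] pin [239.15 176.05] z 0.0209
0.076 F -5.89 6.25 row [198.28 736.  ] pin [239.22 176.04] z 0.021
0.08 F -9.56 6.75 row [197.84 516.  ] pin [239.19 175.91] z 0.0209
0.084 F -9.98 6.44 row [197.95 698.  ] pin [239.24 175.76] z 0.021
0.088 F -11.05 6.7 row [197.65 698.  ] pin [239.2 175.7] z 0.0209
0.092 F -10.85 5.4 row [197.43 821.  ] pin [239.17 175.55] z 0.0209
14.025
```

Run:
```python
from h import *
A=np.array([.6065,.1212,.0387]); H=np.array([*(LIP+XD*.195),0])
def pinat(t,hz=.02):  # rotate about hinge by +t from start
    x=-.095; z=A[2]-hz-.0; 
    return np.array([*(A[:2]+XD*( -np.sin(t)*z)),A[2]+.095*np.sin(t)])
p0=S.proj(A)
for t in(.02,.04,.06,.07,.08,.09): print(t,(S.proj(pinat(t))-p0).round(2),(S.proj(pinat(t,.0387))-p0).round(2))
p=manip.current_tool_pos(); q=p[:2]-XD*.092
for d in [.1,.108,.116,.122,.126,.13]:
    manip.servo_line([*(q+XD*d),.0205],vel=.05); f=manip.current_force()
    r=np.mean([redpin(viewer.get_image("side"),) for _ in range(2)],0)
    print(d,"F",(f[:2]@XD).round(2),f[2].round(2),"pin",r.round(2),"dv",(r-[239.16,176.055]).round(2))
print(manip.current_clock(),manip.current_tool_pos())
```

```text
0.02 [ 0.04 -0.43] [-0.02 -0.48]
0.04 [ 0.08 -0.87] [-0.03 -0.96]
0.06 [ 0.13 -1.3 ] [-0.05 -1.44]
0.07 [ 0.15 -1.52] [-0.06 -1.68]
0.08 [ 0.17 -1.74] [-0.07 -1.92]
0.09 [ 0.19 -1.95] [-0.08 -2.16]
0.1 F -10.92 6.25 pin [239.2  175.35] dv [ 0.04 -0.71]
0.108 F -9.33 6.33 pin [239.16 175.2 ] dv [ 0.   -0.86]
0.116 F -9.37 6.79 pin [239.16 174.89] dv [ 0.   -1.16]
0.122 F -9.98 7.37 pin [239.07 174.56] dv [-0.09 -1.49]
0.126 F -11.1 7.14 pin [238.95 174.26] dv [-0.21 -1.8 ]
0.13 F -11.31 6.86 pin [239.16 173.85] dv [-0.  -2.2]
16.2583 [ 0.58098354 -0.03402911  0.02095066]
```

Run:
```python
from h import *
a,b=snap("p"); s0=cv2.imread("pics/side0.png")[:,:,::-1]
c=np.zeros((500,800,3),np.uint8); c[:250,:400]=cv2.resize(s0[150:212,195:295],(400,250),interpolation=cv2.INTER_CUBIC); c[250:,:400]=cv2.resize(a[150:212,195:295],(400,250),interpolation=cv2.INTER_CUBIC);c[:400,400:]=cv2.resize(b[130:230,190:290],(400,400),interpolation=cv2.INTER_CUBIC)
cv2.imwrite("pics/zp.png",c[:,:,::-1]); print(manip.current_tool_pos(),manip.current_clock(),manip.current_force())
```

```text
[ 0.5809742  -0.03402721  0.02092883] 16.3583 [ -1.4499306  -11.22448403   6.76085548]
```

View pics/zp.png

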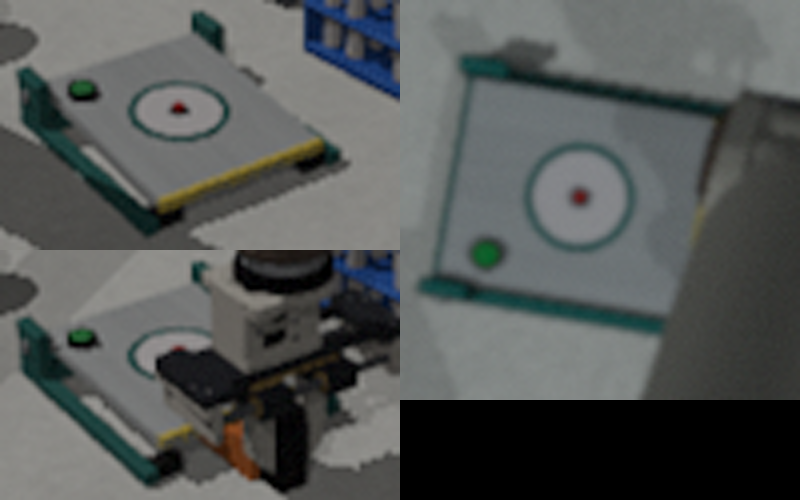

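The pin is now partly hidden by the gripper, so the last pin rows are false. The force onset (tip about 48 mm past the lip, lip start about 16 mm) says about 11–15 mm remain. I'll push 11 mm, release, clear the view and check.

Run:
```python
from h import *
p=manip.current_tool_pos(); manip.servo_line([*(p[:2]+XD*.0145),.0205],vel=.05); p1=manip.current_tool_pos()
print("adv",(p1-p)[:2]@XD,p1,manip.current_force())
effector.open_jaws(); p1=manip.current_tool_pos(); manip.servo_line([*p1[:2],.13],vel=.2)
manip.servo_line([*(p1[:2]-XD*.22-YD*.0),.25],vel=.3)
a,b=snap("q"); s0=cv2.imread("pics/side0.png")[:,:,::-1]; print(manip.current_clock())
ps=redpin(a,(228,160,252,186)); pt=redpin(b,(226,170,244,190)); print("pin",ps,pt,tri(ps,pt),ps-[239.16,176.055])
print("rows",[(c,np.round(yrow(s0,c,c+6)[0],2),np.round(yrow(a,c,c+6)[0],2)) for c in(236,244,252,260,268)])
for e in([.6731,.0121,.0235],[.5926,.0244,.0235],[.5113,.0368,.0235]):
    u=S.proj(e); print(u,S.proj(np.array(e)+[-.0003*0,-.0007,.0156])-u)
c=np.zeros((500,800,3),np.uint8); c[:250,:400]=cv2.resize(s0[150:212,195:295],(400,250),interpolation=cv2.INTER_CUBIC); c[250:,:400]=cv2.resize(a[150:212,195:295],(400,250),interpolation=cv2.INTER_CUBIC);c[:400,400:]=cv2.resize(b[130:230,190:290],(400,400),interpolation=cv2.INTER_CUBIC)
cv2.imwrite("pics/zq.png",c[:,:,::-1])
```

```text
adv 0.011513537387559546 [ 0.58317395 -0.02271543  0.02092933] [-1.38884352 -9.55145307  7.44630562]
19.625
pin [239.09342561 174.05536332] [234.28985507 178.78985507] (array([0.60646757, 0.12144   , 0.04648759]), np.float64(0.14527112141568227), np.float64(0.1562989395645803)) [-0.06657439 -1.99963668]
rows [(236, np.float64(198.7), np.float64(193.98)), (244, np.float64(195.3), np.float64(190.95)), (252, np.float64(192.32), np.float64(192.38)), (260, np.float64(189.15), np.float64(185.02)), (268, np.float64(186.46), np.float64(181.99))]
[275.7806344  184.90513236] [ 0.23211093 -3.88907212]
[255.71694307 192.47932229] [ 0.10522941 -3.95049939]
[234.26029393 200.5839336 ] [-0.038725   -4.01315428]
```

View pics/zq.png

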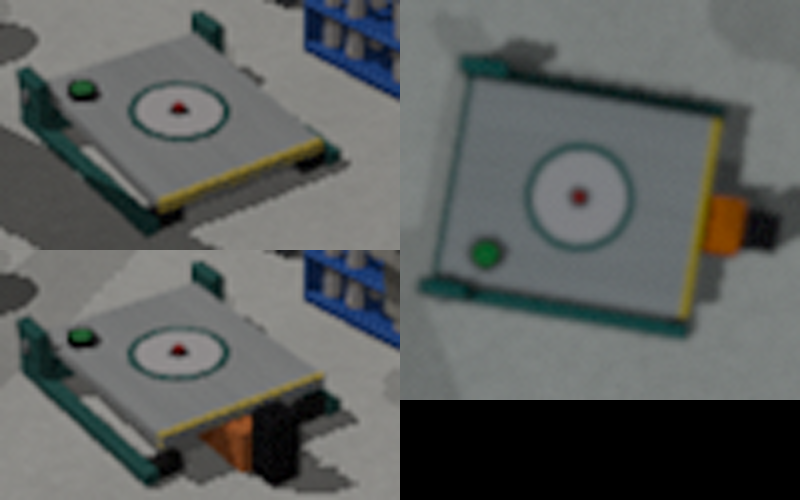

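The view is clear. The wedge sits under the edge middle and the stage looks level: pin rise 7.8 mm against 7.6 expected, and strip top edge shift about 4 px against 3.9–4.0. I'll check it sub-pixel along the strip's upper boundary.

```bash
cat >> h.py <<'E'
def topedge(im,cols):
    i=im.astype(float); w=(i[...,0]+i[...,1])/2-i[...,2]; o=[]
    for c in cols:
        r=w[174:208,c]; bg=np.median(r[:4]); k=int(np.argmax(r)); h=(r[k]+bg)/2
        j=k
        while j>0 and r[j-1]>h: j-=1
        o.append(174+j-(r[j]-h)/(r[j]-r[j-1]+1e-9) if j>0 else np.nan)
    return np.array(o)
E
python3 - <<'E'
from h import *
ld=lambda n:cv2.imread(f"pics/{n}.png")[:,:,::-1]
cols=[c for c in range(236,273)]
e0,e1=topedge(ld("side0"),cols),topedge(ld("side_q"),cols); d=e1-e0; print(np.round(d,1)); print("median",np.nanmedian(d))
for n in("side0","side_q"):
    e=topedge(ld(n),cols); k=np.isfinite(e); f=np.polyfit(np.array(cols)[k],e[k],1)
    for _ in range(3): rs=abs(e-np.polyval(f,cols)); k=np.isfinite(e)&(rs<.8); f=np.polyfit(np.array(cols)[k],e[k],1)
    print(n,f,np.polyval(f,[240,255,270]),k.sum())
# green bubble + ring checks of plate: pin px noise
E
```

```text
[-3.9 -3.8 -4.1 -4.2 -4.2 -4.  -4.  -4.  -3.9 -3.9 -4.  -4.  -4.  -4.
 -4.  -4.   0.2  0.3  0.2 -4.1  0.3  0.4 -4.  -3.9 -3.7 -3.7 -4.  -3.9
 -3.8 -4.1 -4.2 -4.  -3.8 -3.7 -4.  -4.  -3.9]
median -3.994210742670731
side0 [ -0.37783022 287.17670684] [196.49745433 190.83000105 185.16254777] 37
side_q [ -0.37502635 282.49849205] [192.49216895 186.86677376 181.24137857] 32
```

The edge shift is −3.97 px against −3.8 to −4.0 predicted, so it is level within about 0.005 rad. On to the bucket.

Run:
```python
from h import *
K=np.array([.4709,-.3592]); P=np.array([.60645,.1214])
o=down(TH,1); 
print([None if q is None else q.round(2) for q in(manip.solve_ik([*K,.083],o),manip.solve_ik([*P,.125],o))])
manip.move_pose([*K,.2],o); manip.servo_line([*K,.083],vel=.12)
print(manip.current_force()); effector.close(30); print("gap",manip.current_finger_gap(),manip.current_gripper_force())
z0=manip.current_tool_pos()[2]
manip.servo_line([*K,.24],vel=.2); print("hang",manip.current_force(),z0)
manip.servo_line([*P,.24],vel=.22); manip.servo_line([*P,.145],vel=.12)
a,b=snap("b"); print(manip.current_clock(),manip.current_force(),manip.current_tool_pos())
c=np.zeros((420,800,3),np.uint8); c[:400,:400]=cv2.resize(a[100:220,190:310],(400,400)); c[:400,400:]=cv2.resize(b[110:230,180:300],(400,400)); cv2.imwrite("pics/zb.png",c[:,:,::-1])
```

```text
[array([ 0.27,  0.58,  0.44,  1.83, -0.33,  0.8 ,  0.73]), array([-0.49,  0.54,  0.33,  1.74, -0.21,  0.9 , -0.22])]
[ 0.76031276 -0.80423907  1.53322816]
gap 0.023421506420783195 29.995638728141785
hang [ 0.61229239 -0.09383373 -3.20641434] 0.08287401583040425
26.875 [-0.58413862  0.18234554 -2.66001544] [0.60738645 0.12155054 0.14620344]
```

View pics/zb.png

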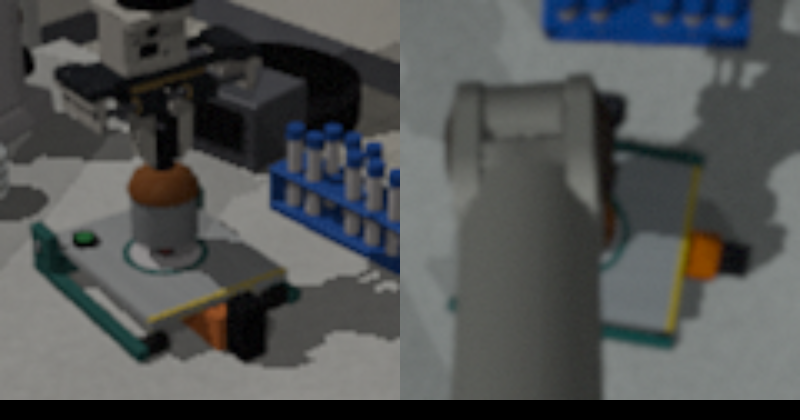

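The bucket hangs upright, centred over the pin (side crop ~(166,250)), and the wedge and stage are unchanged. I'll lower it in small steps with force feedback, release, and retreat.

Run:
```python
from h import *
P=np.array([.60645,.1214]); 
manip.servo_line([*P,.136],vel=.06); f0=manip.current_force()[2]; print(f0)
z=.136
while z>.116:
    z-=.001; manip.servo_line([*P,z],vel=.02); f=manip.current_force()[2]; print(round(z,3),f.round(2),manip.current_tool_pos()[2].round(4))
    if f>-1.0+0: break
manip.sleep(.2); print(manip.current_force())
effector.open_jaws(); p=manip.current_tool_pos(); manip.servo_line([*p[:2],.25],vel=.12)
manip.servo_line([*(P-XD*.3),.3],vel=.3)
a,b=snap("r"); print(manip.current_clock())
cols=range(236,273); d=topedge(a,cols)-topedge(cv2.imread("pics/side0.png")[:,:,::-1],cols); print("edge shift",np.nanmedian(d))
c=np.zeros((420,800,3),np.uint8); c[:400,:400]=cv2.resize(a[100:220,190:310],(400,400)); c[:400,400:]=cv2.resize(b[110:230,180:300],(400,400)); cv2.imwrite("pics/zr.png",c[:,:,::-1])
```

```text
-4.116854902368858
0.135 -2.68 0.135
0.134 -3.18 0.134
0.133 -2.48 0.1329
0.132 -2.57 0.1319
0.131 -1.28 0.131
0.13 -2.71 0.13
0.129 -1.72 0.129
0.128 -2.17 0.128
0.127 -2.52 0.127
0.126 -1.49 0.126
0.125 -1.62 0.125
0.124 -0.53 0.1241
[0.29654483 0.26782318 0.33226703]
34.0167
edge shift -3.920276852089046
```

View pics/zr.png

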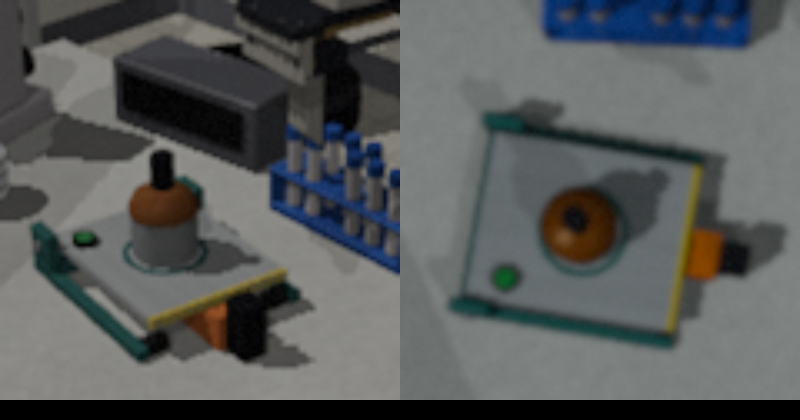

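The bucket stands upright inside the ring. The stage edge is unchanged (−3.92 px), and the contact height gives the plate top at 41.2 mm, matching level. I'll hand in.

```bash
python3 -c "
from bench import manip
print(manip.hand_in(),manip.current_clock())"
```

```text
the job is handed in; nothing more can be done
the job is handed in; nothing more can be done
```

I pushed the wedge under the middle of the yellow edge and left it there, and the stage measures level to about 0.005 rad. The bucket stands upright inside the round mark over the red pin, and I handed the job in at about 34 s of the 64 s; no verdict came back.

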